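# Bring the blue-lidded pot to the front of the locking carousel

### The arm

A 6-joint arm with a two-finger parallel gripper is mounted at the origin on the work surface; the furniture and walls round the work are solid. World frame = base frame: x ahead of the robot, y to its left, z up, the work surface at z = 0. Lengths are in m, angles in degrees, forces in N, time in s.
With the tool pointing down it reaches from about 0.325 to 0.9 m from the base axis. Payload 3.5 kg.
Tool frame: the origin (TCP) lies midway between the tips of the shut fingers; the grasp point (between the pads) lies 19 mm behind it; z points along the fingers, y is the line along which they close (so a half turn about z gives the same grasp; the last joint's range is limited). The gripper opens to 85 mm and grips with 20 to 120 N. Pads are 22 mm wide; open, the fingers measure 114 mm over their backs; the gripper's body (76 mm by 85 mm) begins 54 mm behind the grasp point. The pads swing forward as they close: fully open they stand 13 mm farther back than shut.
Start: joints at [-71.471, 15.837, -1.513, 72.651, 0, 84.076], TCP at [0.259, -0.569, 0.231] pointing down, gripper open.
Joint ranges: [-178.77, 178.77], [-48.84, 107.48], [-61.69, 71.31], [-111.58, 123.2], [-90, 87.43], [-180, 180]. Speed limits (degrees/s): [147.25, 147.25, 180, 180, 180, 180].

### API

Orientations are given as a 3x3 rotation matrix whose columns are the frame's x, y, z axes.
In Python, from rig import env, viewer gives the robot as it stands. The module is installed in compiled form; this text tells all that it offers.
- The arm moves only by the tool drive_tool, never from a script. Its argument "commands" is a list of rows, each a list of 7 numbers: the opening, from -1 (shut) to 1 (fully open), then the shift along the tool's x, y, z in cm, then the turn, a rotation vector about the tool's x, y, z in degrees. In form: [[hand, x, y, z, wx, wy, wz], ...]. A call has exactly 5 rows; each row shifts and turns the commanded pose from where the row before left it, along the tool's axes as they then stand; what a row does not reach is not made up. A row lasts 1/8 s, in which the tool goes at most 62.5 mm and 10.7 degrees, less where a joint would pass 70% of its speed; a pose out of reach is approached as far as the arm can. A call is refused whole if a number of a shift passes 6.25 or a number of a turn 10.7, either way. A call with a gripper value outside its range is refused whole. The fingers move at their own pace and stop on an object; "grip_force" is the grip in N (left out, the last holds). Time passes only in rows, so rows that do not move let the fingers close, or fill a call up. It gives the time, the measured TCP pose, the force, the opening and the grip force at its end, in the units of the state.
- env.state(): the state, without advancing time (a new reading comes with each control period).
- viewer.grab_frame(name): name is "scene" or "top" or "wrist"; returns (picture, depth): 480x640x3 uint8, red, green, blue; 480x640 float32, m along the optical axis (not along the pixel's ray), 0 where there is no reading.
- viewer.get_calibration(name): a dict with "fx", "fy", "cx", "cy" (pixels), "k1" (the pictures are not rectified: a ray, as slopes to the right and down, at radius r is drawn at 1 + k1 r^2 times it, then the intrinsics apply), "camera_from_world" (4x4, takes a point from world to camera coordinates). Camera axes: x right, y down, z forward; pixel columns grow to the right and rows downward; lengths in m; the calibration is good to about 2 mm. A picture is of the moment at which its call begins: read the wrist's pose just before it. get_calibration takes no time and is no camera call; for the wrist camera it gives the pose at the moment of the call.
- env.sign_off(): hands the job in; it is judged then, once.
The state is a dict: "time_s": time; "joint_pos": joint angles; "joint_velocities": joint speeds; "effort": joint torques, N m; "eef_pos": TCP position; "orientation": TCP orientation; "ft_force": force on the tool from outside, world axes, zero at the start; "wrist_torque": the same for the moment, N m; "width": finger opening in m; "grip_force": force on a finger pad.
Only numpy, scipy, OpenCV 4.12 (cv2) and the standard library are available. Lean on these libraries where they do the work, as an engineer would, in place of code of your own. Each camera call takes 0.05 s, during which the arm holds its last target. There are 200 camera calls.

### The job

It is feeding time: bring the grey pot with the blue lid round to the front of the carousel, where the bolt is. With closed fingertips gently push the bolt's black thumb piece outward to unlock the tray, push the tray gently round by the dark finger grips on its rim until the blue-lidded pot's bay is at the bolt, then push the bolt fully home so the tray is locked there. Grasp nothing, leave everything standing in the tray without touching it, and disturb nothing else on the worktop.

Things in the scene. Friction and masses are not known exactly. Their poses are not given: they have to be found in the camera images.
- carousel: fixed stand of a locking organiser carousel; origin on the worktop on the tray's turning axis, z up; its front, with the bolt, is along its own -x axis (roughly towards the robot). At the front a black tongue 50 mm wide, 6 mm high reaches 207 mm from the axis; the bolt's steel guide on it, 131 to 153 mm from the axis, is 46 mm wide, top z = 26 mm
- tray (a joint): angle (rad) of the light-wood tray about the vertical axis, counter-clockwise from above, 0 at the start, unlimited when unlocked; friction about 0.05 N m, soon stops when let go. Wall radius 105 mm, z = 12 to 56 mm; floor z = 22 mm; cross dividers (top z = 46 mm) make four bays, centred 0, 90, 180, 270 degrees round from the stand's front when the joint is a multiple of pi/2
- finger_grips: the four dark-wood finger grips on the tray's wall, midway between the bays: at 45, 135, 225, 315 degrees round from the stand's front at joint 0, turning with the tray; origin on the turning axis at the worktop, turning with the tray. Each is 12 mm wide along the rim, from the wall out to radius 123 mm, z = 22 to 56 mm; push its side to turn the tray
- keeper (a point): top of one of four brass keepers, one outside each bay's centre (this one at the bolt at joint 0; it turns with the tray): two posts of 10 mm, 27 mm apart, with the gap for the bolt's nose between them, out to radius 118 mm, z = 8 to 24 mm. Between the keepers a steel locking ring, out to radius 116 mm, z = 12 to 22 mm, keeps the bolt from going home
- bolt (a joint): travel (m) of the steel bolt: 0 = fully home (nose in a keeper, tray locked; so at the start), 0.018 = fully outward, away from the tray; clear of the keepers from 0.012. Slides along the stand's x axis, about 2 N of friction, stays where left. Its 14 mm round nose pulls the tray true if the keeper is within about 5 mm of centre, else it stops short against a post or the ring
- thumb_piece: origin: top middle of the bolt's upright black thumb piece, z = 65 mm, 171 mm in front of the axis when home, 189 mm when open. The piece is 12 mm thick along the bolt, 32 mm wide, z = 11 to 65 mm; when home, its tray side is 42 mm outside the circle of the finger grips, room for closed fingertips
- front_spot (a point): centre of the front bay's floor, fixed to the stand: 58 mm in front of the turning axis, z = 22 mm
- blue_pot: the pot to bring to the front: dark grey pot with a blue screw lid, 64 mm across, 62 mm tall; origin at the centre of its underside; stands loose in the left, right or rear bay of the tray, about 58 mm from the axis
- red_pot: white pot with a red screw lid, 56 mm across, 75 mm tall; origin at the centre of its underside; loose in another bay, not to be touched
- dropper_1: brown glass dropper bottle with a black rubber teat, 33 mm across, 102 mm tall; origin at the centre of its underside; loose in the tray, not to be touched; alone in its bay
- dropper_2: brown glass dropper bottle with a black rubber teat, 33 mm across, 102 mm tall; origin at the centre of its underside; loose in the tray, not to be touched; one of the two that share the front bay at the start
- dropper_3: brown glass dropper bottle with a black rubber teat, 33 mm across, 102 mm tall; origin at the centre of its underside; loose in the tray, not to be touched; one of the two that share the front bay at the start
- can: white drink can, 53 mm across, 132 mm tall, to the right, a bystander; origin at the centre of its underside
- mug: brown cup, 96 mm across, 80 mm tall, to the right, a bystander; origin at the centre of its underside
- handset: black phone lying flat, 128 x 159 x 9 mm, to the right, a bystander; origin at the centre of its underside
- scope: black hand refractometer lying flat, 144 x 173 x 34 mm, to the left, a bystander; origin at the centre of its underside
Mind the look-alikes: they are no part of the job. Of the things like the blue_pot, leave any that is turquoise or yellow; of the rest the larger one is meant.

How it is judged (in metres and radians):
On the way, in this order (a step that is already met when the one before it is completed fails the run):
1. the bolt is drawn clear of the tray (12 mm or more) (value of joint bolt above 0.012 m), for 0.1 s.
2. with the bolt still drawn, the tray has been turned so that the blue-lidded pot stands in front, within 30 mm of the front spot (horizontal distance between blue_pot and front_spot below 0.03 m and value of joint bolt above 0.012 m), for 0.2 s.
At the end, for the whole second after the job is handed in: The bolt is home to within 3 mm with the tray at rest, the blue-lidded pot stands within 30 mm of the centre of the front bay, and everything in the tray stands upright in it (value of joint bolt below 0.003 m and horizontal distance between blue_pot and front_spot below 0.03 m and velocity of joint tray between -0.05 and 0.05 rad/s and angle between each of red_pot, blue_pot, dropper_1, dropper_2, dropper_3's own z axis and vertical below 0.15 rad and horizontal distance between each of red_pot, blue_pot, dropper_1, dropper_2, dropper_3 and carousel below 0.1 m); the robot touches nothing.
It fails at once if the thumb piece or a finger grip is pinched or forced with over 35 N instead of gently pushed (contact force between any of thumb_piece, finger_grips and the fingers above 35 N).
It fails at once if a thing in the tray is touched by the robot (contact force between any of red_pot, blue_pot, dropper_1, dropper_2, dropper_3 and the arm above 0.5 N or contact force between any of red_pot, blue_pot, dropper_1, dropper_2, dropper_3 and the fingers above 0.5 N).
It fails at once if a thing in the tray tips or is lifted (angle between any of red_pot, blue_pot, dropper_1, dropper_2, dropper_3's own z axis and vertical above 0.4 rad or height (world z) of any of red_pot, blue_pot, dropper_1, dropper_2, dropper_3 above 0.04 m).
It fails at once if something else on the worktop is moved more than 15 mm (distance of any of can, mug, handset, scope from where it was at the start of the episode above 0.015 m).
It also fails if it takes over 72 s, if anything falls off the work surface, if the arm or the gripper's body presses on something with over 40 N, if the wrist force passes 120 N, or if a joint passes its speed limit or range.

## Working session

There is one attempt and no reset: what is moved stays moved. The work goes in short steps, Python scripts to look and compute and a tool call to move; the robot and the scene stay as the last step left them, time stands still between calls to the robot, and variables do not carry over. Pictures are saved under pics/ and viewed, at most 10 in all, crops included, and the job is handed in when it is done.

Besides the shell and the picture viewer there is one more tool, called as name(argument=value, ...) on one line, values as JSON. drive_tool: Moves the arm, as the interface text tells. Its arguments: {"type":"object","properties":{"commands":{"type":"array","items":{"type":"array","items":{"type":"number"}}},"grip_force":{"type":"number"}},"required":["commands"]}

```bash
mkdir -p pics
cat > h.py <<'E'
import numpy as np, cv2
from rig import env, viewer
def pix2world(cal,u,v,z=None,depth=None):
    # ray through pixel, intersect with plane z or at depth
    x=(u-cal["cx"])/cal["fx"]; y=(v-cal["cy"])/cal["fy"]
    rd=np.hypot(x,y); r=rd
    for _ in range(20): r=rd/(1+cal["k1"]*r*r)
    s=r/rd if rd>0 else 1
    T=np.linalg.inv(np.array(cal["camera_from_world"]))
    d=T[:3,:3]@np.array([x*s,y*s,1]); o=T[:3,3]
    t=(z-o[2])/d[2] if depth is None else depth
    return o+t*d
def proj(cal,p):
    c=(np.array(cal["camera_from_world"])@np.r_[p,1])[:3]; x,y=c[:2]/c[2]
    k=1+cal["k1"]*(x*x+y*y); return cal["fx"]*x*k+cal["cx"],cal["fy"]*y*k+cal["cy"]
E
python3 - <<'E'
from h import *
for n in("scene","top"):
    p,d=viewer.grab_frame(n); cv2.imwrite(f"pics/{n}0.png",p[:,:,::-1]); np.save(f"pics/{n}0.npy",d)
    T=np.linalg.inv(np.array(viewer.get_calibration(n)["camera_from_world"])); print(n,T.round(3).tolist())
s=env.state(); print(s)
E
```

```text
scene [[-0.478, -0.683, 0.552, -0.141], [-0.878, 0.362, -0.313, 0.371], [0.014, -0.634, -0.773, 0.995], [0.0, 0.0, 0.0, 1.0]]
top [[-0.009, -0.997, 0.083, 0.408], [-1.0, 0.01, 0.007, -0.02], [-0.007, -0.083, -0.997, 1.452], [0.0, 0.0, 0.0, 1.0]]
{'time_s': 0.1, 'joint_pos': array([-7.14704625e+01,  1.58748033e+01, -1.59088118e+00,  7.26494675e+01,
       -2.34297039e-04,  8.40765935e+01]), 'joint_velocities': array([ 0.07496363, -0.06086896,  0.18426543,  0.08178746, -0.0102292 ,
        0.00159204]), 'effort': array([ 9.47228386e-05, -4.46706820e+01,  2.96128392e+01,  8.47383868e-03,
       -1.14427071e-04,  4.86950725e-06]), 'eef_pos': array([ 0.25849013, -0.5682658 ,  0.23025434]), 'orientation': array([[ 9.10301608e-01,  4.13945130e-01, -6.42572535e-04],
       [ 4.13945578e-01, -9.10299638e-01,  1.90429410e-03],
       [ 2.03339721e-04, -1.99947204e-03, -9.99997980e-01]]), 'ft_force': array([-0.69875946, -0.78627421, -0.51311965]), 'wrist_torque': array([ 0.01587574, -0.00142225, -0.0047302 ]), 'grip_force': 0.0, 'width': 0.08525539657570422}
```

View pics/scene0.png

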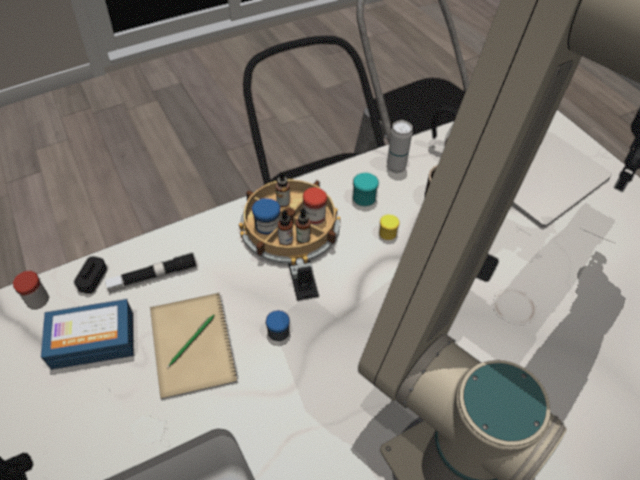

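View pics/top0.png

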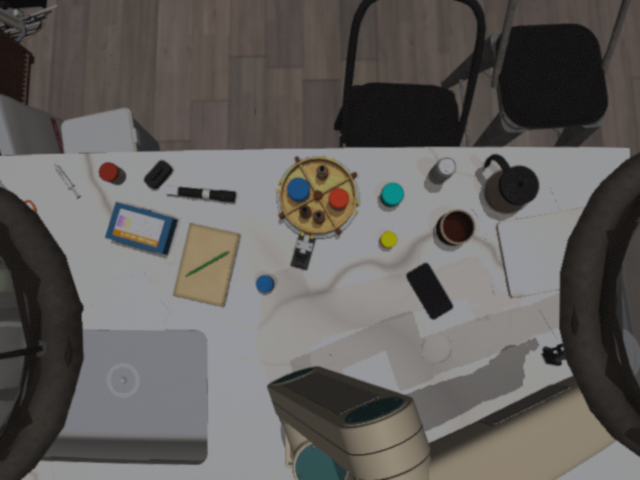

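The top view shows these blue pot candidates: the large one in the tray's left bay (298,188), and a small one loose on the table (265,284). There are also turquoise (391,195) and yellow (388,240) pots. The one at (298,188) fits because it is the larger blue lid and stands in the tray. I'll confirm this in a crop.

Run:
```python
import cv2
p=cv2.imread("pics/top0.png"); cv2.imwrite("pics/c1.png",cv2.resize(p[145:295,245:405],None,fx=4.9,fy=4,interpolation=cv2.INTER_CUBIC) if 0 else cv2.resize(p[145:295,245:405],None,fx=4,fy=4,interpolation=cv2.INTER_CUBIC))
```

```text
(no output)
```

View pics/c1.png

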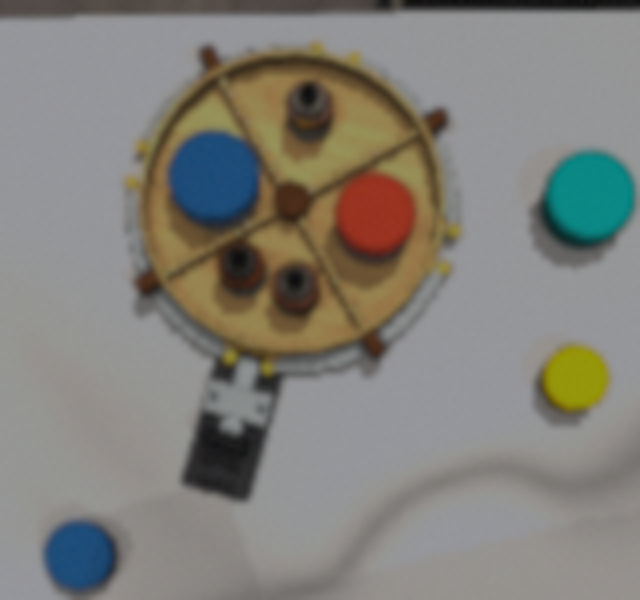

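The crop confirms the large blue lid at crop (214,177), in the left bay. The grips are at (210,55), (436,120), (148,284) and (372,345). The tongue end is near (216,492).

Run:
```python
from h import *
cal=viewer.get_calibration("top"); d=np.load("pics/top0.npy")
f=lambda u,v,z: pix2world(cal,245+(u+.5)/4-.5,145+(v+.5)/4-.5,z)
g=[f(*q,.056) for q in((210,55),(436,120),(372,345),(148,284))]
c=np.mean(g,0); print("axis",c)
for q in g: print(np.hypot(*(q-c)[:2]),np.degrees(np.arctan2(*(q-c)[1::-1])))
for n,q in dict(keep=f(249,363,.024),tongue=f(216,492,.006),tl=f(183,485,.006),tr=f(250,500,.006),blue=f(214,177,.084)).items():
    print(n,q,np.hypot(*(q-c)[:2]),np.degrees(np.arctan2(*(q-c)[1::-1])))
# depth check & scene view check
cs=viewer.get_calibration("scene")
a=np.radians(np.mean([np.degrees(np.arctan2(*(q-c)[1::-1])) for q in [f(216,492,.006)]]))
u=np.array([np.cos(a),np.sin(a)])
p=cv2.imread("pics/scene0.png"); o=p[165:315,225:355].copy(); o=cv2.resize(o,None,fx=4,fy=4,interpolation=cv2.INTER_CUBIC)
def mk(P,col):
    x,y=proj(cs,P); cv2.circle(o,(int((x-225)*4),int((y-165)*4)),3,col,-1)
for q in g: mk(q,(255,0,255))
mk(np.r_[c[:2]+u*.171,.065],(0,255,0)); mk(np.r_[c[:2]+u*.207,.006],(0,255,255)); mk(np.r_[c[:2]+u*.1135,.024],(255,255,0))
cv2.imwrite("pics/c2.png",o)
```

```text
axis [0.64315329 0.0059326  0.056     ]
0.11543962842735203 28.472820577827196
0.11317299926742691 -61.245440229778794
0.11307218309349165 -151.67539710956913
0.11291699986200245 119.9568325464682
keep [0.53508451 0.03679877 0.024     ] 0.1123903145118273 164.05981245193783
tongue [0.44668219 0.06113874 0.006     ] 0.2040799120256197 164.3052432120607
tl [0.4517678  0.08413619 0.006     ] 0.20674672616865922 157.77418474332023
tr [0.44089551 0.03747606 0.006     ] 0.20470271040726296 171.13574548726808
blue [0.65472772 0.05701207 0.084     ] 0.05237441854095298 77.23257941771759
```

View pics/c2.png

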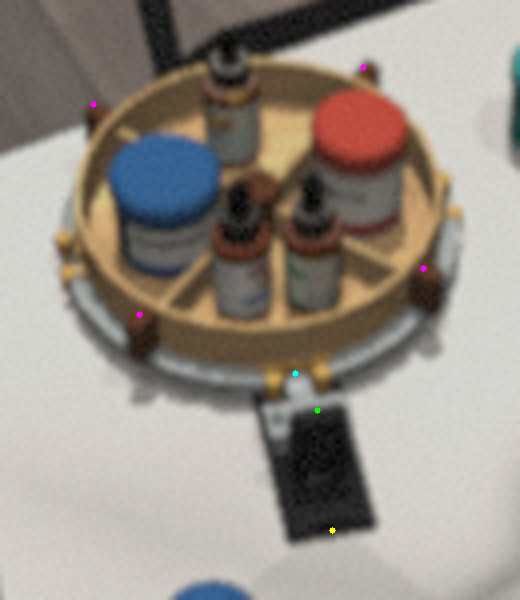

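```bash
cat >> h.py <<'E'
from scipy.spatial.transform import Rotation as R, Slerp
AX=np.array([.643,.006]); FRONT=164.1
def pose(r,th,z,tilt=15,side=0):
    a,t=np.radians(th),np.radians(tilt); e=np.array([np.cos(a),np.sin(a),0]); Z=np.array([0,0,1.])
    x=np.cos(t)*e-np.sin(t)*Z; zz=-np.sin(t)*e-np.cos(t)*Z
    tan=np.cross(Z,e)
    return np.r_[AX,0]+r*e+side*tan+z*Z, np.c_[x,np.cross(zz,x),zz]
def plan(target,n,start=None,dz=2):
    s=env.state(); p,M=start if start else (s["eef_pos"],s["orientation"]); q,N=target
    total=R.from_matrix(M.T@N).as_rotvec(); P,O=p.copy(),M.copy()
    for i in range(n):
        f=(i+1)/n; goal=p+(q-p)*f; G=M@R.from_rotvec(total*f).as_matrix()
        sh=np.round(O.T@(goal-P)*100,dz); w=np.round(np.degrees(R.from_matrix(O.T@G).as_rotvec()),1)
        print([-1,*sh.tolist(),*w.tolist()])
        P=P+O@sh/100; O=O@R.from_rotvec(np.radians(w)).as_matrix()
    print("end",P.round(4),"goal",q.round(4)); return P,O
def where():
    s=env.state(); d=s["eef_pos"][:2]-AX; print(s["time_s"],"r",np.hypot(*d),"th",np.degrees(np.arctan2(d[1],d[0])),"z",s["eef_pos"][2],"F",s["ft_force"],"x",s["orientation"][:,0],"z",s["orientation"][:,2],s["joint_pos"].round(1))
E
python3 - <<'E'
from h import *
s=env.state(); T=np.linalg.inv(viewer.get_calibration("wrist")["camera_from_world"]); print("cam in tool",s["orientation"].T@(T[:3,3]-s["eef_pos"]), s["orientation"].T@T[:3,:3])
plan(pose(.144,FRONT,.16),20)
E
```

```text
cam in tool [ 0.0788908   0.00025874 -0.14234859] [[-3.57080738e-04 -9.50308032e-01 -3.11310964e-01]
 [ 9.99999876e-01 -2.31081090e-04 -4.41624272e-04]
 [ 3.47741016e-04 -3.11311083e-01  9.50307997e-01]]
[-1, 2.39, -2.28, 0.36, -0.9, -0.3, -6.9]
[-1, 2.65, -1.99, 0.31, -0.9, -0.4, -7.0]
[-1, 2.87, -1.65, 0.26, -0.9, -0.3, -6.9]
[-1, 3.05, -1.3, 0.22, -1.0, -0.4, -6.9]
[-1, 3.19, -0.92, 0.18, -0.9, -0.3, -7.0]
[-1, 3.28, -0.53, 0.16, -0.9, -0.4, -6.9]
[-1, 3.32, -0.14, 0.12, -0.9, -0.3, -6.9]
[-1, 3.31, 0.26, 0.11, -0.9, -0.3, -7.0]
[-1, 3.26, 0.66, 0.1, -0.9, -0.4, -6.9]
[-1, 3.15, 1.05, 0.09, -0.9, -0.3, -6.9]
[-1, 3.01, 1.41, 0.09, -1.0, -0.4, -7.0]
[-1, 2.81, 1.77, 0.1, -0.9, -0.3, -6.9]
[-1, 2.58, 2.1, 0.12, -0.9, -0.4, -6.9]
[-1, 2.31, 2.39, 0.13, -0.9, -0.3, -7.0]
[-1, 2.01, 2.64, 0.16, -0.9, -0.3, -6.9]
[-1, 1.67, 2.87, 0.2, -0.9, -0.4, -6.9]
[-1, 1.32, 3.04, 0.23, -0.9, -0.3, -7.0]
[-1, 0.93, 3.18, 0.28, -1.0, -0.4, -6.9]
[-1, 0.55, 3.26, 0.33, -0.9, -0.3, -6.9]
[-1, 0.16, 3.3, 0.37, -0.9, -0.4, -7.0]
end [0.5045 0.0454 0.16  ] goal [0.5045 0.0455 0.16  ]
```

drive_tool(commands=[[-1,2.4,-2.3,0.4,-0.9,-0.3,-6.9],[-1,2.6,-2.0,0.3,-0.9,-0.4,-7.0],[-1,2.9,-1.6,0.3,-0.9,-0.3,-6.9],[-1,3.0,-1.3,0.2,-1.0,-0.4,-6.9],[-1,3.2,-0.9,0.2,-0.9,-0.3,-7.0]], grip_force=20)

```text
time_s: 0.72
eef_pos: [0.3202, -0.4147, 0.2122]
orientation: [[0.51, 0.86, 0.031], [0.859, -0.506, -0.078], [-0.051, 0.066, -0.996]]
ft_force: [0.9, 0.1, -0.4]
width: 0.0001
grip_force: 0.0
```

drive_tool(commands=[[-1,3.3,-0.5,0.2,-0.9,-0.4,-6.9],[-1,3.3,-0.1,0.1,-0.9,-0.3,-6.9],[-1,3.3,0.3,0.1,-0.9,-0.3,-7.0],[-1,3.3,0.7,0.1,-0.9,-0.4,-6.9],[-1,3.1,1.0,0.1,-0.9,-0.3,-6.9]])

```text
time_s: 1.35
eef_pos: [0.3826, -0.2621, 0.1943]
orientation: [[-0.066, 0.993, 0.099], [0.989, 0.078, -0.124], [-0.13, 0.09, -0.987]]
ft_force: [0.5, -0.2, 0.4]
width: -0.0001
grip_force: 0.0
```

drive_tool(commands=[[-1,3.0,1.4,0.1,-1.0,-0.4,-7.0],[-1,2.8,1.8,0.1,-0.9,-0.3,-6.9],[-1,2.6,2.1,0.1,-0.9,-0.4,-6.9],[-1,2.3,2.4,0.1,-0.9,-0.3,-7.0],[-1,2.0,2.6,0.2,-0.9,-0.3,-6.9]])

```text
time_s: 1.98
eef_pos: [0.444, -0.1091, 0.1767]
orientation: [[-0.612, 0.769, 0.182], [0.762, 0.636, -0.122], [-0.209, 0.064, -0.976]]
ft_force: [0.4, 0.1, 0.2]
width: 0.0001
grip_force: 0.0
```

Run:
```python
from h import *
where(); plan(pose(.150,FRONT,.14),10)
```

```text
1.975 r 0.22989165055139585 th -149.96933302802975 z 0.17673348761723268 F [0.40597452 0.10055467 0.22817585] x [-0.61234299  0.76234741 -0.20943371] z [ 0.18211488 -0.1217679  -0.97570833] [-20.   -7.4 -34.8  50.3  -3.   30.5]
[-1, 0.93, 1.39, 0.27, -0.5, -0.2, -3.4]
[-1, 0.85, 1.44, 0.28, -0.4, -0.1, -3.5]
[-1, 0.76, 1.49, 0.28, -0.5, -0.2, -3.4]
[-1, 0.67, 1.53, 0.3, -0.4, -0.2, -3.5]
[-1, 0.58, 1.56, 0.3, -0.5, -0.1, -3.4]
[-1, 0.48, 1.59, 0.32, -0.5, -0.2, -3.4]
[-1, 0.4, 1.62, 0.33, -0.4, -0.2, -3.5]
[-1, 0.29, 1.63, 0.34, -0.5, -0.2, -3.4]
[-1, 0.19, 1.65, 0.36, -0.5, -0.1, -3.5]
[-1, 0.1, 1.65, 0.37, -0.4, -0.2, -3.4]
end [0.4988 0.0471 0.14  ] goal [0.4987 0.0471 0.14  ]
```

drive_tool(commands=[[-1,0.9,1.4,0.3,-0.5,-0.2,-3.4],[-1,0.8,1.4,0.3,-0.4,-0.1,-3.5],[-1,0.8,1.5,0.3,-0.5,-0.2,-3.4],[-1,0.7,1.5,0.3,-0.4,-0.2,-3.5],[-1,0.6,1.6,0.3,-0.5,-0.1,-3.4]])

```text
time_s: 2.6
eef_pos: [0.4718, -0.0317, 0.1578]
orientation: [[-0.808, 0.547, 0.219], [0.539, 0.836, -0.102], [-0.238, 0.036, -0.97]]
ft_force: [0.9, -0.1, 0.0]
width: -0.0
grip_force: 0.0
```

drive_tool(commands=[[-1,0.5,1.6,0.3,-0.5,-0.2,-3.4],[-1,0.4,1.6,0.3,-0.4,-0.2,-3.5],[-1,0.3,1.6,0.3,-0.5,-0.2,-3.4],[-1,0.2,1.6,0.4,-0.5,-0.1,-3.5],[-1,0,0,0,0,0,0]])

```text
time_s: 3.22
eef_pos: [0.4931, 0.0302, 0.1433]
orientation: [[-0.911, 0.332, 0.243], [0.323, 0.943, -0.077], [-0.255, 0.008, -0.967]]
ft_force: [-1.3, 0.3, -0.1]
width: -0.0002
grip_force: 0.0
```

Run:
```python
from h import *
where(); plan(pose(.145,FRONT,.14),5)
p,d=viewer.grab_frame("wrist"); cal=viewer.get_calibration("wrist")
o=p[:,:,::-1].copy(); cv2.imwrite("pics/w1.png",o)
e=pose(0,FRONT,0)[1][:,0]; 
for n,P in dict(thumb=pose(.171,FRONT,.065)[0],keep=pose(.1135,FRONT,.024)[0],tip=env.state()["eef_pos"]).items(): print(n,proj(cal,P))
```

```text
3.225 r 0.15182307498055858 th 170.8115895244859 z 0.14333812331081494 F [-1.26080103  0.33095778 -0.07575735] x [-0.91130828  0.32311841 -0.25516997] z [ 0.24333092 -0.0772611  -0.96686131] [ -1.6  -2.5 -35.3  43.   -4.   17.4]
[-1, -0.07, 0.36, 0.09, -0.1, -0.0, -0.7]
[-1, -0.08, 0.36, 0.09, -0.1, -0.1, -0.7]
[-1, -0.08, 0.36, 0.1, -0.1, -0.0, -0.7]
[-1, -0.09, 0.36, 0.09, -0.1, -0.1, -0.7]
[-1, -0.09, 0.35, 0.09, -0.0, -0.0, -0.7]
end [0.5036 0.0457 0.14  ] goal [0.5035 0.0457 0.14  ]
thumb (np.float64(344.6691756723191), np.float64(190.00524249544085))
keep (np.float64(342.082807133191), np.float64(234.60357547475434))
tip (np.float64(317.7627998341915), np.float64(310.68157159661666))
```

View pics/w1.png

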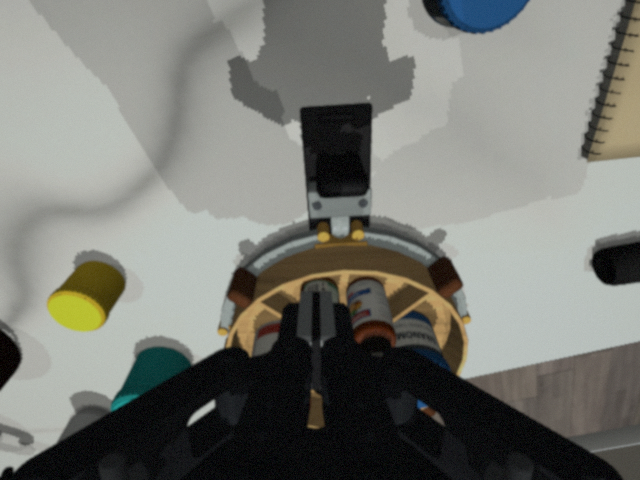

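The wrist view shows the thumb piece at (345,190) and the keeper mid at (340,236), both as predicted. I'll align and then descend.

drive_tool(commands=[[-1,-0.1,0.4,0.1,-0.1,0,-0.7],[-1,-0.1,0.4,0.1,-0.1,0,-0.7],[-1,-0.1,0.4,0.1,-0.1,0,-0.7],[-1,-0.1,0.3,0.1,-0.1,0,-0.7],[-1,0,0.2,0,0,0,0]])

```text
time_s: 3.9
eef_pos: [0.5032, 0.044, 0.141]
orientation: [[-0.926, 0.288, 0.246], [0.279, 0.958, -0.071], [-0.256, 0.003, -0.967]]
ft_force: [-1.1, 0.3, -0.1]
width: -0.0003
grip_force: 0.0
```

Run:
```python
from h import *
where(); q=pose(.144,FRONT,.047); plan(q,9)
```

```text
3.9 r 0.14487728450676496 th 164.8005258971222 z 0.14099643834190223 F [-1.09489489  0.26232645 -0.14653469] x [-0.92562916  0.27872973 -0.25596952] z [ 0.24592151 -0.07106787 -0.9666809 ] [  0.   -1.2 -34.4  42.5  -4.1  16.2]
[-1, 0.26, 0.02, 1.01, -0.0, -0.0, -0.1]
[-1, 0.26, 0.01, 1.01, -0.0, -0.0, -0.1]
[-1, 0.25, 0.02, 1.02, -0.0, -0.1, -0.1]
[-1, 0.26, 0.02, 1.01, -0.0, 0.0, -0.1]
[-1, 0.26, 0.02, 1.01, -0.0, 0.0, -0.1]
[-1, 0.26, 0.02, 1.01, -0.0, -0.0, -0.1]
[-1, 0.26, 0.02, 1.01, -0.0, -0.0, -0.0]
[-1, 0.26, 0.02, 1.01, -0.1, -0.0, -0.1]
[-1, 0.26, 0.02, 1.02, 0.0, -0.1, -0.1]
end [0.5046 0.0455 0.047 ] goal [0.5045 0.0455 0.047 ]
```

drive_tool(commands=[[-1,0.26,0.02,1.0,0,0,-0.1],[-1,0.26,0.02,1.0,0,0,-0.1],[-1,0.25,0.02,1.0,0,0,-0.1],[-1,0.26,0.02,1.0,0,0,-0.1],[-1,0.26,0.02,1.0,0,0,-0.1]])

```text
time_s: 4.53
eef_pos: [0.5036, 0.0448, 0.0885]
orientation: [[-0.928, 0.28, 0.246], [0.27, 0.96, -0.071], [-0.256, 0.0, -0.967]]
ft_force: [-0.1, -0.2, 0.1]
width: 0.0002
grip_force: 0.0
```

drive_tool(commands=[[-1,0.26,0.02,1.0,0,0,0],[-1,0.26,0.02,1.0,0,0,0],[-1,0.26,0.02,1.0,0,0,-0.1],[-1,0.26,0.02,1.0,0,0,0],[-1,0,0,0,0,0,0]])

```text
time_s: 5.15
eef_pos: [0.5031, 0.0456, 0.0469]
orientation: [[-0.929, 0.278, 0.244], [0.269, 0.961, -0.071], [-0.254, -0.001, -0.967]]
ft_force: [0.2, -0.3, 0.5]
width: 0.0001
grip_force: 0.0
```

Run:
```python
from h import *
where(); plan(pose(.174,FRONT,.047),10)
```

```text
5.15 r 0.1454318248479784 th 164.2011519526652 z 0.046873957759467705 F [ 0.16864326 -0.32861279  0.46617982] x [-0.92914371  0.26876427 -0.25388526] z [ 0.2437417  -0.07104903 -0.96723421] [  0.2   6.4 -40.3  29.2  -4.1  15.9]
[-1, 0.28, 0.0, -0.07, -0.0, -0.0, -0.0]
[-1, 0.27, 0.0, -0.08, -0.0, -0.1, -0.0]
[-1, 0.28, 0.0, -0.07, -0.0, 0.0, -0.1]
[-1, 0.27, 0.01, -0.08, -0.0, -0.0, 0.0]
[-1, 0.28, -0.0, -0.07, -0.0, -0.0, -0.0]
[-1, 0.28, -0.0, -0.07, -0.1, -0.1, -0.0]
[-1, 0.27, 0.0, -0.08, 0.0, -0.0, -0.1]
[-1, 0.28, 0.0, -0.07, 0.0, -0.0, 0.0]
[-1, 0.27, 0.01, -0.08, 0.0, -0.1, -0.0]
[-1, 0.28, -0.0, -0.07, 0.0, 0.0, -0.0]
end [0.4757 0.0537 0.047 ] goal [0.4757 0.0537 0.047 ]
```

drive_tool(commands=[[-1,0.28,0,-0.07,0,0,0],[-1,0.27,0,-0.07,0,0,0],[-1,0.28,0,-0.07,0,0,0],[-1,0.27,0,-0.07,0,0,0],[-1,0.2,0,-0.05,0,0,0]])

```text
time_s: 5.78
eef_pos: [0.492, 0.0493, 0.0487]
orientation: [[-0.928, 0.278, 0.248], [0.269, 0.961, -0.071], [-0.258, 0.0, -0.966]]
ft_force: [1.5, -1.0, 1.6]
width: -0.0004
grip_force: 1.2
```

Run:
```python
from h import *
where()
p,d=viewer.grab_frame("wrist"); cv2.imwrite("pics/w2.png",p[60:340,180:500,::-1].copy().repeat(2,0).repeat(2,1))
cal=viewer.get_calibration("wrist")
for t in (0,.012,.018): print(t,[np.round((np.array(proj(cal,pose(r+t,FRONT,.065,side=s)[0]))-(180,60))*2) for r in(.165,.177) for s in(-.016,.016)])
```

```text
5.775 r 0.15714163877312207 th 163.99429619408775 z 0.04865977616128078 F [ 1.50122024 -0.97783434  1.56866412] x [-0.92806786  0.26871138 -0.25784537] z [ 0.24781317 -0.07122574 -0.96618607] [  0.8   5.1 -41.6  29.   -4.3  16.4]
0 [array([356., 533.]), array([193., 533.]), array([359., 488.]), array([189., 488.])]
0.012 [array([359., 488.]), array([189., 488.]), array([363., 438.]), array([185., 439.])]
0.018 [array([361., 464.]), array([187., 464.]), array([366., 412.]), array([182., 412.])]
```

View pics/w2.png

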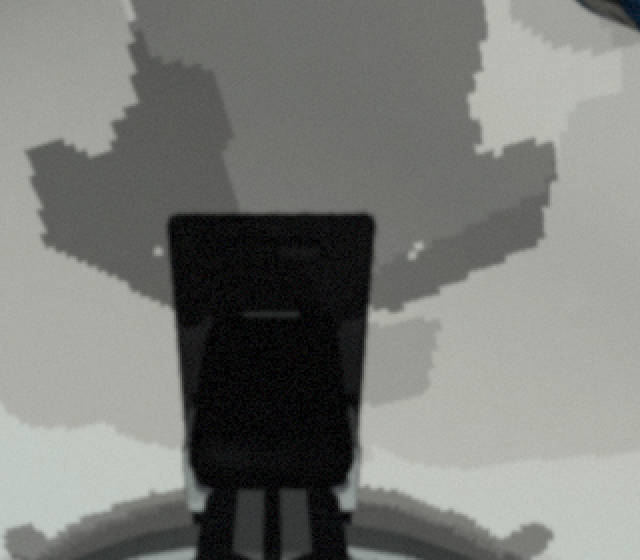

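The bolt moves with the fingers. The thumb piece's tray-side edge at row ~488 gives about 11 mm of travel. I'll push a little further.

drive_tool(commands=[[-1,0.1,0,-0.03,0,0,0],[-1,0.1,0,-0.03,0,0,0],[-1,0.1,0,-0.03,0,0,0],[-1,0.1,0,-0.03,0,0,0],[-1,0.1,0,-0.03,0,0,0]])

```text
time_s: 6.45
eef_pos: [0.4862, 0.0509, 0.0481]
orientation: [[-0.929, 0.278, 0.246], [0.269, 0.961, -0.071], [-0.256, 0.0, -0.967]]
ft_force: [2.4, 0.6, 2.4]
width: -0.0003
grip_force: 1.3
```

Run:
```python
from h import *
where()
```

```text
6.45 r 0.16308746975062924 th 164.03048937051759 z 0.04814117861993579 F [2.38528613 0.56251955 2.38539632] x [-0.92856308  0.26866884 -0.25610088] z [ 0.24610767 -0.07084344 -0.96665   ] [  1.    4.7 -42.1  29.   -4.3  16.6]
```

drive_tool(commands=[[-1,0.1,0,-0.03,0,0,0],[-1,0,0,0,0,0,0],[-1,0,0,0,0,0,0],[-1,0,0,0,0,0,0],[-1,0,0,0,0,0,0]])

```text
time_s: 7.08
eef_pos: [0.485, 0.0511, 0.048]
orientation: [[-0.929, 0.278, 0.246], [0.269, 0.961, -0.071], [-0.256, 0.0, -0.967]]
ft_force: [1.0, -0.0, 1.5]
width: 0.0
grip_force: 1.0
```

Run:
```python
from h import *
where()
p,d=viewer.grab_frame("top"); cv2.imwrite("pics/t3.png",p[:,:,::-1])
print("back"); P=plan(pose(.150,FRONT,.047),2); print("up"); P=plan(pose(.152,FRONT,.14),5,P)
print("over"); P=plan(pose(.121,106,.11),15,P)
```

```text
7.075 r 0.16430252759594272 th 164.06572696656255 z 0.04800516614643359 F [ 1.00182399 -0.01335011  1.53130888] x [-0.92866997  0.26873689 -0.2556415 ] z [ 0.24560246 -0.07093677 -0.96677164] [  1.    4.6 -42.2  29.   -4.3  16.6]
back
[-1, -0.68, -0.0, 0.23, -0.0, -0.1, -0.1]
[-1, -0.68, -0.01, 0.23, -0.1, -0.1, -0.1]
end [0.4987 0.047  0.047 ] goal [0.4987 0.0471 0.047 ]
up
[-1, -0.44, 0.0, -1.81, 0.0, 0.0, -0.0]
[-1, -0.45, 0.01, -1.8, 0.0, 0.0, -0.0]
[-1, -0.44, -0.0, -1.81, 0.0, 0.0, -0.0]
[-1, -0.44, 0.0, -1.8, 0.0, 0.0, -0.0]
[-1, -0.44, 0.0, -1.81, 0.0, 0.0, -0.0]
end [0.4968 0.0476 0.14  ] goal [0.4968 0.0476 0.14  ]
over
[-1, -0.52, 0.68, 0.35, 1.0, -0.0, 3.7]
[-1, -0.46, 0.73, 0.33, 1.0, -0.0, 3.8]
[-1, -0.43, 0.76, 0.32, 1.0, -0.0, 3.7]
[-1, -0.37, 0.78, 0.31, 1.0, -0.0, 3.8]
[-1, -0.31, 0.82, 0.29, 1.0, -0.0, 3.7]
[-1, -0.27, 0.84, 0.28, 1.0, -0.0, 3.7]
[-1, -0.21, 0.86, 0.26, 1.0, -0.0, 3.8]
[-1, -0.15, 0.88, 0.25, 1.0, -0.0, 3.7]
[-1, -0.09, 0.89, 0.23, 1.0, -0.0, 3.8]
[-1, -0.03, 0.9, 0.22, 1.1, -0.0, 3.7]
[-1, 0.02, 0.9, 0.2, 1.0, -0.0, 3.7]
[-1, 0.08, 0.9, 0.19, 1.0, -0.0, 3.8]
[-1, 0.14, 0.9, 0.16, 1.0, -0.0, 3.7]
[-1, 0.2, 0.89, 0.16, 1.0, -0.0, 3.8]
[-1, 0.26, 0.87, 0.14, 1.0, -0.0, 3.7]
end [0.6096 0.1223 0.1099] goal [0.6096 0.1223 0.11  ]
```

drive_tool(commands=[[-1,-0.7,0,0.2,0,0,0],[-1,-0.7,0,0.2,0,0,0],[-1,-0.4,0,-1.8,0,0,0],[-1,-0.4,0,-1.8,0,0,0],[-1,-0.4,0,-1.8,0,0,0]])

```text
time_s: 7.75
eef_pos: [0.4966, 0.0475, 0.103]
orientation: [[-0.929, 0.278, 0.244], [0.269, 0.961, -0.071], [-0.254, -0.0, -0.967]]
ft_force: [0.3, -0.7, -0.5]
width: 0.0002
grip_force: 0.0
```

drive_tool(commands=[[-1,-0.4,0,-1.8,0,0,0],[-1,-0.4,0,-1.8,0,0,0],[-1,-0.5,0.7,0.3,1.0,0,3.7],[-1,-0.5,0.7,0.3,1.0,0,3.8],[-1,-0.4,0.8,0.3,1.0,0,3.7]])

```text
time_s: 8.38
eef_pos: [0.518, 0.0632, 0.1344]
orientation: [[-0.855, 0.468, 0.225], [0.452, 0.884, -0.12], [-0.255, -0.001, -0.967]]
ft_force: [0.4, 1.3, -0.6]
width: -0.0
grip_force: 0.0
```

drive_tool(commands=[[-1,-0.4,0.8,0.3,1.0,0,3.8],[-1,-0.3,0.8,0.3,1.0,0,3.7],[-1,-0.3,0.8,0.3,1.0,0,3.7],[-1,-0.2,0.9,0.3,1.0,0,3.8],[-1,-0.1,0.9,0.2,1.0,0,3.7]])

```text
time_s: 9.0
eef_pos: [0.5558, 0.0883, 0.1238]
orientation: [[-0.657, 0.734, 0.172], [0.709, 0.679, -0.189], [-0.255, -0.003, -0.967]]
ft_force: [-0.2, 0.4, -0.0]
width: 0.0002
grip_force: 0.0
```

Run:
```python
from h import *
where()
p,d=viewer.grab_frame("top"); cv2.imwrite("pics/t4.png",cv2.resize(p[145:275,250:390,::-1],None,fx=4,fy=4,interpolation=cv2.INTER_CUBIC))
P=plan(pose(.122,105,.10),7);
```

```text
9.0 r 0.11988549168619259 th 136.67472948512608 z 0.12377746398669598 F [-0.18415315  0.35070935 -0.0354182 ] x [-0.657093    0.70926519 -0.25528744] z [ 0.17150771 -0.18911279 -0.96686165] [  8.8   9.8 -24.4  47.5 -12.3  55.1]
[-1, -0.07, 0.91, 0.37, 1.0, -0.0, 3.8]
[-1, -0.0, 0.91, 0.35, 1.0, -0.0, 3.9]
[-1, 0.05, 0.92, 0.34, 1.0, -0.1, 3.8]
[-1, 0.12, 0.92, 0.32, 1.0, -0.0, 3.8]
[-1, 0.17, 0.91, 0.31, 1.1, -0.0, 3.8]
[-1, 0.24, 0.91, 0.29, 1.0, -0.0, 3.9]
[-1, 0.3, 0.89, 0.27, 1.0, -0.1, 3.8]
end [0.6114 0.1238 0.1   ] goal [0.6114 0.1238 0.1   ]
```

View pics/t4.png

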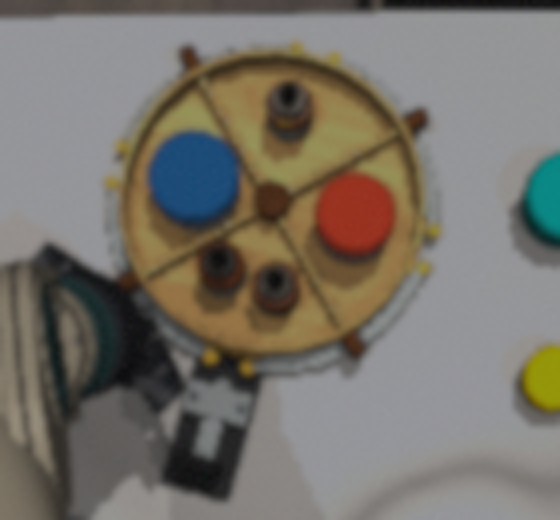

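The bolt is drawn, with its nose clear of the keepers at (228,365). The tray is unchanged. Next I go to the clockwise side of the front-left grip.

drive_tool(commands=[[-1,0,0.9,0.4,1.0,0,3.8],[-1,0,0.9,0.4,1.0,0,3.9],[-1,0.1,0.9,0.3,1.0,0,3.8],[-1,0.1,0.9,0.3,1.0,0,3.8],[-1,0.2,0.9,0.3,1.0,0,3.8]])

```text
time_s: 9.68
eef_pos: [0.593, 0.1136, 0.1065]
orientation: [[-0.379, 0.92, 0.099], [0.889, 0.392, -0.236], [-0.256, -0.002, -0.967]]
ft_force: [-0.9, 0.2, -0.9]
width: -0.0002
grip_force: 0.0
```

drive_tool(commands=[[-1,0.2,0.9,0.3,1.0,0,3.9],[-1,0.3,0.9,0.3,1.0,0,3.8],[-1,0,0,0,0,0,0],[-1,0,0,0,0,0,0],[-1,0,0,0,0,0,0]])

```text
time_s: 10.3
eef_pos: [0.6082, 0.123, 0.1001]
orientation: [[-0.254, 0.965, 0.068], [0.933, 0.263, -0.247], [-0.256, 0.0, -0.967]]
ft_force: [0.3, 0.4, -1.1]
width: 0.0002
grip_force: 0.0
```

Run:
```python
from h import *
where(); P=plan(pose(.122,104,.040),5)
p,d=viewer.grab_frame("wrist"); cal=viewer.get_calibration("wrist"); o=p[:,:,::-1].copy()
a=lambda P:cv2.circle(o,tuple(int(round(v)) for v in proj(cal,P)),2,(255,0,255),-1)
for r in(.105,.123):
    for s in(-.006,.006): a(pose(r,119.1,.056,side=s)[0])
for s in(-.0145,.0145):
    for r in (.111,.133): a(pose(r,104,.04,side=s)[0])
cv2.imwrite("pics/w5.png",o)
```

```text
10.3 r 0.12209631766785493 th 106.54074915650988 z 0.10013348945771915 F [ 0.28567772  0.3610168  -1.05332507] x [-0.25407211  0.93258205 -0.25639439] z [ 0.0675673  -0.2473313  -0.96657224] [ 12.4  21.2 -12.2  55.9 -14.8  87. ]
[-1, 0.31, 0.11, 1.16, 0.1, -0.0, 0.2]
[-1, 0.3, 0.11, 1.17, 0.0, -0.1, 0.3]
[-1, 0.31, 0.1, 1.16, 0.1, 0.0, 0.2]
[-1, 0.31, 0.11, 1.16, 0.1, -0.0, 0.3]
[-1, 0.31, 0.11, 1.16, 0.0, -0.0, 0.2]
end [0.6135 0.1243 0.04  ] goal [0.6135 0.1244 0.04  ]
```

View pics/w5.png

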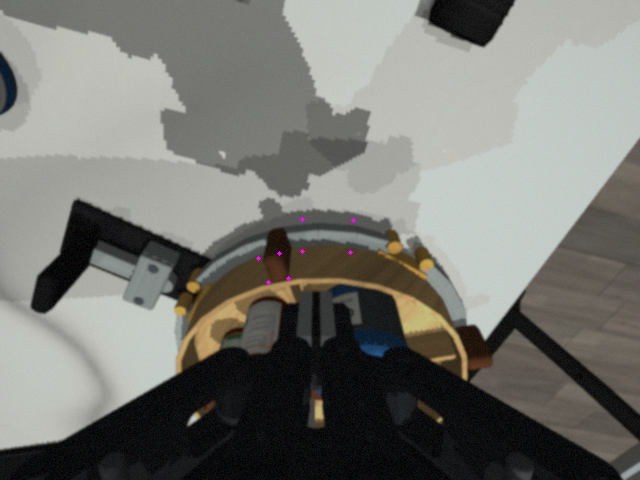

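The grip at (277,262) is as predicted, and the landing footprint at x 302–353 sits free between the grip and the keeper. I'll descend.

drive_tool(commands=[[-1,0.3,0.1,1.2,0,0,0.2],[-1,0.3,0.1,1.2,0,0,0.3],[-1,0.3,0.1,1.2,0,0,0.2],[-1,0.3,0.1,1.2,0,0,0.3],[-1,0.3,0.1,1.1,0,0,0.2]])

```text
time_s: 10.98
eef_pos: [0.6137, 0.124, 0.038]
orientation: [[-0.233, 0.97, 0.067], [0.938, 0.243, -0.247], [-0.256, 0.005, -0.967]]
ft_force: [-0.9, -0.0, 0.4]
width: -0.0002
grip_force: 0.0
```

Run:
```python
from h import *
where(); P=plan(pose(.1215,106,.040),1)
M=pose(.1215,106,.04); N=pose(.1215,109,.04)
plan(N,1,M); print(R.from_matrix(M[1].T@N[1]).as_rotvec(degrees=True))
N=pose(.1215,110,.04);plan(N,1,M,3); print(R.from_matrix(M[1].T@N[1]).as_rotvec(degrees=True))
```

```text
10.975 r 0.1215899256040626 th 103.92391238422304 z 0.03802080521070064 F [-0.90830799 -0.04074363  0.41169599] x [-0.2331004   0.93807208 -0.25629082] z [ 0.06719667 -0.24738317 -0.9665848 ] [ 12.3  25.4 -14.4  49.4 -14.8  88.2]
[-1, -0.07, -0.44, -0.19, -0.2, -0.1, -2.0]
end [0.6095 0.1228 0.04  ] goal [0.6095 0.1228 0.04  ]
[-1, -0.02, -0.64, 0.0, -0.8, 0.0, -2.9]
end [0.6034 0.1208 0.0401] goal [0.6034 0.1209 0.04  ]
[-7.76457135e-01  7.95502106e-16 -2.89777748e+00]
[-1, -0.029, -0.848, 0.008, -1.0, 0.0, -3.9]
end [0.6014 0.1202 0.04  ] goal [0.6014 0.1202 0.04  ]
[-1.03527618e+00  7.95784939e-16 -3.86370331e+00]
```

drive_tool(commands=[[-1,-0.07,-0.4,-0.2,-0.4,0,-1.9],[-1,0,-0.3,0,-0.4,0,-1.4],[-1,-0.01,-0.3,0,-0.4,0,-1.4],[-1,-0.01,-0.43,0,-0.5,0,-1.9],[-1,-0.01,-0.43,0,-0.5,0,-1.9]])

```text
time_s: 11.6
eef_pos: [0.5965, 0.118, 0.0418]
orientation: [[-0.376, 0.921, 0.106], [0.89, 0.39, -0.235], [-0.257, 0.006, -0.966]]
ft_force: [-0.2, -0.2, 0.1]
width: -0.0002
grip_force: 0.3
```

drive_tool(commands=[[-1,-0.02,-0.64,0,-0.8,0,-2.9],[-1,-0.02,-0.64,0,-0.8,0,-2.9],[-1,-0.02,-0.64,0,-0.8,0,-2.9],[-1,-0.02,-0.64,0,-0.8,0,-2.9],[-1,-0.02,-0.64,0,-0.8,0,-2.9]])

```text
time_s: 12.22
eef_pos: [0.5688, 0.1016, 0.0417]
orientation: [[-0.594, 0.788, 0.166], [0.762, 0.616, -0.199], [-0.259, 0.008, -0.966]]
ft_force: [1.2, -0.2, 0.1]
width: 0.0
grip_force: 0.3
```

Run:
```python
from h import *
where()
```

```text
12.225 r 0.12106074340394608 th 127.8122754733945 z 0.041724113486526014 F [ 1.16263757 -0.247466    0.09433155] x [-0.5935575   0.7619303  -0.25913649] z [ 0.16573223 -0.19936798 -0.96580807] [ 10.3  17.3 -26.4  38.7 -13.   61.4]
```

drive_tool(commands=[[-1,-0.02,-0.64,0,-0.8,0,-2.9],[-1,-0.02,-0.64,0,-0.8,0,-2.9],[-1,-0.02,-0.64,0,-0.8,0,-2.9],[-1,-0.02,-0.64,0,-0.8,0,-2.9],[-1,-0.02,-0.64,0,-0.8,0,-2.9]])

```text
time_s: 12.85
eef_pos: [0.5464, 0.0789, 0.0417]
orientation: [[-0.77, 0.601, 0.214], [0.582, 0.8, -0.15], [-0.261, 0.01, -0.965]]
ft_force: [0.6, -0.2, 0.3]
width: 0.0
grip_force: 0.3
```

drive_tool(commands=[[-1,-0.02,-0.64,0,-0.8,0,-2.9],[-1,-0.02,-0.64,0,-0.8,0,-2.9],[-1,-0.02,-0.64,0,-0.8,0,-2.9],[-1,-0.02,-0.64,0,-0.8,0,-2.9],[-1,-0.02,-0.64,0,-0.8,0,-2.9]])

```text
time_s: 13.48
eef_pos: [0.5307, 0.051, 0.0417]
orientation: [[-0.894, 0.372, 0.249], [0.362, 0.928, -0.089], [-0.264, 0.01, -0.964]]
ft_force: [-0.1, 0.5, 0.3]
width: 0.0001
grip_force: 0.3
```

drive_tool(commands=[[-1,-0.02,-0.64,0,-0.8,0,-2.9],[-1,-0.02,-0.64,0,-0.8,0,-2.9],[-1,-0.02,-0.64,0,-0.8,0,-2.9],[-1,-0.02,-0.64,0,-0.8,0,-2.9],[-1,-0.02,-0.64,0,-0.8,0,-2.9]])

```text
time_s: 14.1
eef_pos: [0.5227, 0.0201, 0.0415]
orientation: [[-0.957, 0.119, 0.266], [0.117, 0.993, -0.022], [-0.266, 0.01, -0.964]]
ft_force: [-0.2, -0.5, 0.0]
width: 0.0003
grip_force: 0.3
```

Run:
```python
from h import *
where()
p,d=viewer.grab_frame("top"); cv2.imwrite("pics/t6.png",cv2.resize(p[145:275,250:390,::-1],None,fx=4,fy=4,interpolation=cv2.INTER_CUBIC))
```

```text
14.1 r 0.12112444980740597 th 173.3078006824242 z 0.04152664816573589 F [-0.16143712 -0.53948221  0.02037997] x [-0.95670344  0.11727604 -0.26639231] z [ 0.2657206  -0.02161697 -0.96380769] [ -4.9   7.7 -40.   26.9   0.1   2. ]
```

View pics/t6.png

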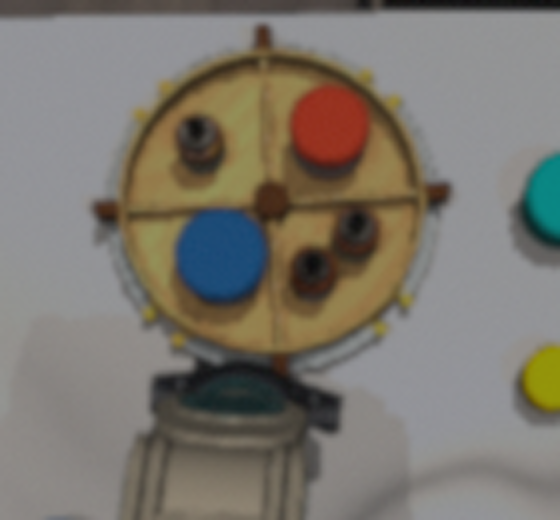

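The tray has followed. Its grips are at crop (263,38), (105,212) and (437,193), and everything stands. I'll compute the tray angle.

```bash
cat >> h.py <<'E'
def angles(pts,off=(250,145)):
    cal=viewer.get_calibration("top")
    for u,v in pts:
        q=pix2world(cal,off[0]+(u+.5)/4-.5,off[1]+(v+.5)/4-.5,.056)[:2]-AX; print("grip",np.hypot(*q),np.degrees(np.arctan2(q[1],q[0]))%360)
E
python3 - <<'E'
from h import *
angles([(263,38),(105,212),(437,193),(280,363)])
E
```

```text
grip 0.1130296565715626 2.4294904949947598
grip 0.11356352481590827 93.3551059459599
grip 0.11287865595662354 272.0184362348788
grip 0.11121328833305015 182.54358446280708
```

drive_tool(commands=[[-1,-0.02,-0.64,0,-0.8,0,-2.9],[-1,-0.02,-0.64,0,-0.8,0,-2.9],[-1,-0.02,-0.64,0,-0.8,0,-2.9],[-1,-0.02,-0.64,0,-0.8,0,-2.9],[-1,-0.02,-0.64,0,-0.8,0,-2.9]])

```text
time_s: 14.78
eef_pos: [0.5229, -0.0116, 0.0412]
orientation: [[-0.954, -0.142, 0.264], [-0.134, 0.99, 0.048], [-0.268, 0.01, -0.963]]
ft_force: [-0.2, 0.1, -1.0]
width: 0.0002
grip_force: 0.3
```

drive_tool(commands=[[-1,-0.02,-0.53,0,-0.6,0,-2.4],[-1,-0.01,-0.43,0,-0.5,0,-1.9],[-1,-0.01,-0.43,0,-0.5,0,-1.9],[-1,-0.01,-0.3,0,-0.4,0,-1.4],[-1,0,-0.2,0,-0.3,0,-1.0]])

```text
time_s: 15.4
eef_pos: [0.5273, -0.0301, 0.0411]
orientation: [[-0.922, -0.292, 0.255], [-0.279, 0.956, 0.087], [-0.269, 0.009, -0.963]]
ft_force: [-0.5, -0.0, 0.1]
width: 0.0001
grip_force: 0.3
```

Run:
```python
from h import *
where()
p,d=viewer.grab_frame("top"); cv2.imwrite("pics/t7.png",cv2.resize(p[145:275,250:390,::-1],None,fx=4,fy=4,interpolation=cv2.INTER_CUBIC))
```

```text
15.4 r 0.12122791151056964 th -162.66004254414352 z 0.04107210984151387 F [-0.4578386  -0.04420116  0.11276371] x [-0.92168706 -0.27925336 -0.2692778 ] z [ 0.2551008   0.08665197 -0.96302389] [-15.1   9.  -38.3  29.7   8.6 -31. ]
```

View pics/t7.png

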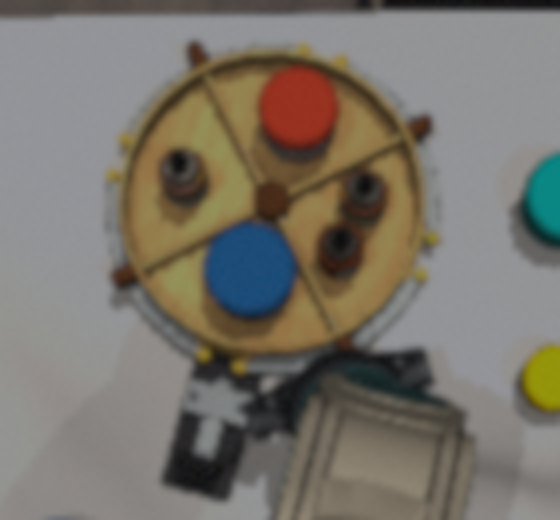

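The blue pot is now almost at the front, at crop (250,270). The grips are at (196,53), (420,127) and (124,276). That was my last viewable picture, so from here I use numbers only.

Run:
```python
from h import *
angles([(196,53),(420,127),(124,276)]); print("ref"); angles([(210,55),(436,120),(148,284),(372,345)],(245,145))
# image-based tray rotation: match polar-unwrapped rim ring (grips/keepers, outside wall) vs start; reference = start picture
cal=viewer.get_calibration("top")
def ring(n,z=.056,lo=.108,hi=.122):
    im=cv2.cvtColor(cv2.imread(n),cv2.COLOR_BGR2HSV).astype(np.float32) if 0 else cv2.imread(n).astype(np.float32)
    th=np.radians(np.arange(0,360,.25)); rs=np.linspace(lo,hi,6)
    uv=np.array([[proj(cal,[AX[0]+r*np.cos(t),AX[1]+r*np.sin(t),z]) for t in th] for r in rs],np.float32)
    return cv2.remap(im,uv[...,0],uv[...,1],cv2.INTER_LINEAR)
p,d=viewer.grab_frame("top"); cv2.imwrite("pics/t8.png",p[:,:,::-1])
A,B=ring("pics/top0.png"),ring("pics/t8.png")
# darkness centroid per visible grip
for nm,I in(("start",A),("now",B)):
    g=I.mean((0,2)); 
    for c in(29,119,299):
        i=np.arange(int((c-12)*4),int((c+12)*4))%1440; w=np.clip(np.median(g[i])-g[i]-15,0,None); print(nm,c,(w*np.arange(len(i))).sum()/w.sum()/4+c-12)
```

```text
grip 0.11484546049073488 26.276658949884432
grip 0.11341648275817232 295.99598412428224
grip 0.11255401877714187 116.7892631929025
ref
grip 0.11554232362509444 28.40720224606834
grip 0.11330587365897549 298.80612204411705
grip 0.11278210469395286 119.90645808417395
grip 0.11296929888968353 208.39158090391805
start 29 29.308774035526717
start 119 120.62295920725032
start 299 298.4019723159092
now 29 26.670261834399426
now 119 118.1577663975329
now 299 295.9313461409113
```

drive_tool(commands=[[-1,0,-0.2,0,-0.3,0,-1.0],[-1,0,-0.2,0,-0.3,0,-1.0],[-1,0,-0.1,0,-0.1,0,-0.5],[-1,0,0,0,0,0,0],[-1,0,0,0,0,0,0]])

```text
time_s: 16.12
eef_pos: [0.5293, -0.035, 0.0412]
orientation: [[-0.908, -0.334, 0.252], [-0.32, 0.942, 0.098], [-0.27, 0.008, -0.963]]
ft_force: [-0.1, 0.6, -0.2]
width: -0.0001
grip_force: 0.0
```

```bash
cat >> h.py <<'E'
def tray():
    cal=viewer.get_calibration("top"); out=[]
    p,d=viewer.grab_frame("top"); now=p[:,:,::-1].astype(np.float32); st=cv2.imread("pics/top0.png").astype(np.float32)
    th=np.radians(np.arange(0,360,.25))
    uv=np.array([[proj(cal,[AX[0]+r*np.cos(t),AX[1]+r*np.sin(t),.056]) for t in th] for r in np.linspace(.108,.122,6)],np.float32)
    for c in(29,119,299,209):
        v=[]
        for im in(st,now):
            g=cv2.remap(im,uv[...,0],uv[...,1],cv2.INTER_LINEAR).mean((0,2))
            i=np.arange(int((c-12)*4),int((c+12)*4))%1440; w=np.clip(np.median(g[i])-g[i]-15,0,None); v.append((w*np.arange(len(i))).sum()/w.sum()/4)
        out.append(round(v[1]-v[0],2))
    m=cv2.inRange(cv2.cvtColor(p,cv2.COLOR_RGB2HSV),(100,120,50),(125,255,255))[150:245,270:365]
    M=cv2.moments(m,True); q=pix2world(cal,M["m10"]/M["m00"]+270,M["m01"]/M["m00"]+150,.084)[:2]
    f=pose(.058,FRONT,0)[0][:2]
    print("tray err vs start (29,119,299,209):",out,"blue",q,"dist front",np.hypot(*(q-f)))
E
python3 - <<'E'
from h import *
where(); tray()
print("retreat"); P=plan(pose(.1215,196.5,.04),1); print("out+up"); P=plan(pose(.14,196.5,.14),5,P); print("over"); P=plan(pose(.225,FRONT,.14),9,P)
E
```

```text
16.125 r 0.1208468903928612 th -160.1690350411804 z 0.0411714859630049 F [-0.09319574  0.64586546 -0.17586695] x [-0.90810237 -0.31987156 -0.27024484] z [ 0.25206275  0.09779331 -0.96275689] [-16.    9.4 -37.7  30.3   9.4 -34.4]
tray err vs start (29,119,299,209): [np.float64(-0.08), np.float64(-0.09), np.float64(-0.11), np.float64(nan)] blue [0.59146361 0.01766496] dist front 0.005988703550919963
retreat
[-1, 0.08, 0.7, 0.11, 1.3, 0.7, 2.8]
end [ 0.5265 -0.0285  0.04  ] goal [ 0.5265 -0.0285  0.04  ]
out+up
[-1, -0.16, -0.0, -2.03, -0.0, -0.0, 0.0]
[-1, -0.16, -0.0, -2.03, -0.0, -0.0, 0.0]
[-1, -0.16, -0.01, -2.03, -0.0, -0.0, 0.0]
[-1, -0.16, 0.0, -2.02, -0.0, -0.0, 0.0]
[-1, -0.16, 0.0, -2.03, -0.0, -0.0, 0.0]
end [ 0.5088 -0.0338  0.14  ] goal [ 0.5088 -0.0338  0.14  ]
over
[-1, 0.54, 1.34, -0.14, 0.9, -0.0, 3.5]
[-1, 0.61, 1.3, -0.17, 1.0, -0.0, 3.5]
[-1, 0.7, 1.26, -0.19, 0.9, -0.0, 3.4]
[-1, 0.77, 1.21, -0.21, 0.9, -0.0, 3.5]
[-1, 0.84, 1.16, -0.22, 0.9, -0.0, 3.5]
[-1, 0.91, 1.1, -0.24, 1.0, -0.0, 3.5]
[-1, 0.98, 1.05, -0.27, 0.9, -0.0, 3.4]
[-1, 1.03, 0.97, -0.27, 0.9, -0.0, 3.5]
[-1, 1.1, 0.91, -0.3, 0.9, -0.0, 3.5]
end [0.4266 0.0677 0.14  ] goal [0.4266 0.0676 0.14  ]h.py:47: RuntimeWarning: invalid value encountered in scalar divide
  i=np.arange(int((c-12)*4),int((c+12)*4))%1440; w=np.clip(np.median(g[i])-g[i]-15,0,None); v.append((w*np.arange(len(i))).sum()/w.sum()/4)
```

drive_tool(commands=[[-1,0.05,0.4,0,0.6,0.3,1.4],[-1,0.05,0.3,0.1,0.6,0.3,1.4],[-1,-0.16,0,-2.0,0,0,0],[-1,-0.16,0,-2.0,0,0,0],[-1,-0.16,0,-2.0,0,0,0]])

```text
time_s: 16.8
eef_pos: [0.5155, -0.0315, 0.0996]
orientation: [[-0.926, -0.284, 0.248], [-0.274, 0.959, 0.075], [-0.259, 0.001, -0.966]]
ft_force: [-0.1, 0.4, 0.2]
width: 0.0003
grip_force: 0.0
```

drive_tool(commands=[[-1,-0.16,0,-2.0,0,0,0],[-1,-0.16,0,-2.0,0,0,0],[-1,0.5,1.3,-0.1,0.9,0,3.5],[-1,0.6,1.3,-0.2,1.0,0,3.5],[-1,0.7,1.3,-0.2,0.9,0,3.4]])

```text
time_s: 17.42
eef_pos: [0.4815, 0.0005, 0.1388]
orientation: [[-0.961, -0.098, 0.258], [-0.094, 0.995, 0.026], [-0.26, 0.001, -0.966]]
ft_force: [0.0, 0.5, -0.4]
width: 0.0002
grip_force: 0.0
```

drive_tool(commands=[[-1,0.8,1.2,-0.2,0.9,0,3.5],[-1,0.8,1.2,-0.2,0.9,0,3.5],[-1,0.9,1.1,-0.2,1.0,0,3.5],[-1,1.0,1.1,-0.3,0.9,0,3.4],[-1,1.0,1.0,-0.3,0.9,0,3.5]])

```text
time_s: 18.05
eef_pos: [0.4361, 0.058, 0.1387]
orientation: [[-0.943, 0.214, 0.254], [0.208, 0.977, -0.053], [-0.259, 0.002, -0.966]]
ft_force: [-0.5, 0.3, 0.0]
width: 0.0004
grip_force: 0.0
```

Run:
```python
from h import *
where(); tray(); P=plan(pose(.222,FRONT,.14),2); P=plan(pose(.222,FRONT,.048),6,P)
```

```text
18.05 r 0.21337754114729404 th 165.9006543908512 z 0.13871627627079827 F [-0.54740641  0.34116776  0.033062  ] x [-0.94328263  0.20760875 -0.25906849] z [ 0.2535331  -0.05331915 -0.96585612] [  1.4  -8.6 -41.3  42.6  -3.4  13.4]
tray err vs start (29,119,299,209): [np.float64(-0.07), np.float64(-0.08), np.float64(-0.11), np.float64(-0.05)] blue [0.59168269 0.01771089] dist front 0.006114444509689364
[-1, 0.31, 0.32, -0.17, 0.5, -0.0, 1.7]
[-1, 0.32, 0.31, -0.17, 0.6, -0.1, 1.7]
end [0.4295 0.0668 0.14  ] goal [0.4295 0.0668 0.14  ]
[-1, 0.4, 0.0, 1.48, -0.0, 0.0, -0.0]
[-1, 0.39, 0.0, 1.48, -0.0, 0.0, -0.0]
[-1, 0.4, 0.0, 1.48, -0.0, 0.0, -0.0]
[-1, 0.4, 0.0, 1.49, -0.0, 0.0, -0.0]
[-1, 0.39, 0.0, 1.48, -0.0, 0.0, -0.0]
[-1, 0.4, 0.0, 1.48, -0.0, 0.0, -0.0]
end [0.4295 0.0668 0.048 ] goal [0.4295 0.0668 0.048 ]
```

drive_tool(commands=[[-1,0.3,0.3,-0.2,0.5,0,1.7],[-1,0.3,0.3,-0.2,0.5,0,1.7],[-1,0.4,0,1.5,0,0,0],[-1,0.4,0,1.5,0,0,0],[-1,0.4,0,1.5,0,0,0]])

```text
time_s: 18.73
eef_pos: [0.4316, 0.0648, 0.0942]
orientation: [[-0.929, 0.271, 0.25], [0.262, 0.962, -0.07], [-0.259, 0.001, -0.966]]
ft_force: [-0.1, 0.3, 0.5]
width: -0.0
grip_force: 0.0
```

drive_tool(commands=[[-1,0.4,0,1.5,0,0,0],[-1,0.4,0,1.5,0,0,0],[-1,0.4,0,1.5,0,0,0],[-1,0,0,0,0,0,0],[-1,0,0,0,0,0,0]])

```text
time_s: 19.35
eef_pos: [0.432, 0.0649, 0.0485]
orientation: [[-0.929, 0.272, 0.25], [0.263, 0.962, -0.07], [-0.26, 0.001, -0.966]]
ft_force: [0.0, 0.3, 0.8]
width: -0.0001
grip_force: 0.0
```

Run:
```python
from h import *
where(); P=plan(pose(.210,FRONT,.046),3);  P=plan(pose(.190,FRONT,.046),8,P)
```

```text
19.35 r 0.21906843514547247 th 164.40893215711395 z 0.04846868143475098 F [0.01549492 0.31145327 0.78362262] x [-0.92925912  0.26282311 -0.25961798] z [ 0.2500888  -0.06969942 -0.96571092] [  3.3  -0.6 -47.7  28.6  -4.8  18.5]
[-1, -0.27, 0.04, 0.16, 0.0, 0.0, 0.0]
[-1, -0.27, 0.04, 0.16, 0.1, 0.0, 0.1]
[-1, -0.27, 0.04, 0.15, -0.0, 0.0, 0.0]
end [0.441  0.0636 0.046 ] goal [0.441  0.0635 0.046 ]
[-1, -0.24, -0.0, 0.07, -0.0, 0.0, 0.0]
[-1, -0.24, -0.0, 0.06, -0.0, 0.0, 0.0]
[-1, -0.24, -0.0, 0.07, -0.0, 0.0, 0.0]
[-1, -0.25, -0.0, 0.06, -0.0, 0.0, 0.0]
[-1, -0.24, -0.0, 0.07, -0.0, 0.0, 0.0]
[-1, -0.24, -0.0, 0.06, -0.0, 0.0, 0.0]
[-1, -0.24, -0.0, 0.07, -0.0, 0.0, 0.0]
[-1, -0.24, -0.0, 0.06, -0.0, 0.0, 0.0]
end [0.4602 0.0581 0.046 ] goal [0.4603 0.0581 0.046 ]
```

drive_tool(commands=[[-1,-0.3,0,0.15,0,0,0],[-1,-0.3,0,0.15,0,0,0],[-1,-0.3,0,0.15,0,0,0],[-1,-0.25,0,0.06,0,0,0],[-1,-0.25,0,0.06,0,0,0]])

```text
time_s: 19.98
eef_pos: [0.4461, 0.0608, 0.0461]
orientation: [[-0.929, 0.272, 0.249], [0.263, 0.962, -0.07], [-0.259, 0.001, -0.966]]
ft_force: [-0.2, 0.3, -1.1]
width: 0.0001
grip_force: 0.0
```

drive_tool(commands=[[-1,-0.25,0,0.06,0,0,0],[-1,-0.25,0,0.07,0,0,0],[-1,-0.25,0,0.06,0,0,0],[-1,-0.2,0,0.05,0,0,0],[-1,0,0,0,0,0,0]])

```text
time_s: 20.6
eef_pos: [0.4552, 0.0581, 0.046]
orientation: [[-0.93, 0.272, 0.249], [0.263, 0.962, -0.07], [-0.258, 0.001, -0.966]]
ft_force: [-0.6, 0.0, -0.1]
width: -0.0001
grip_force: 0.6
```

Run:
```python
from h import *
where(); tray()
```

```text
20.6 r 0.19489480599189898 th 164.4849077568382 z 0.04601948879084192 F [-0.64441323  0.02378862 -0.14794914] x [-0.92950175  0.26311129 -0.2584549 ] z [ 0.24887628 -0.0697137  -0.96602308] [  2.1   1.9 -45.6  28.3  -4.5  17.3]
tray err vs start (29,119,299,209): [np.float64(-0.07), np.float64(-0.08), np.float64(-0.11), np.float64(-0.07)] blue [0.5916063  0.01773194] dist front 0.0060443954244400015
```

drive_tool(commands=[[-1,-0.2,0,0.05,0,0,0],[-1,-0.2,0,0.05,0,0,0],[-1,-0.1,0,0.03,0,0,0],[-1,-0.1,0,0.03,0,0,0],[-1,0,0,0,0,0,0]])

```text
time_s: 21.28
eef_pos: [0.4613, 0.0564, 0.0462]
orientation: [[-0.929, 0.272, 0.249], [0.263, 0.962, -0.07], [-0.259, 0.001, -0.966]]
ft_force: [-2.1, 0.0, -1.9]
width: 0.0
grip_force: 0.9
```

drive_tool(commands=[[-1,-0.1,0,0.03,0,0,0],[-1,0,0,0,0,0,0],[-1,-0.1,0,0.03,0,0,0],[-1,0,0,0,0,0,0],[-1,0,0,0,0,0,0]])

```text
time_s: 21.9
eef_pos: [0.4635, 0.0558, 0.0463]
orientation: [[-0.929, 0.272, 0.25], [0.263, 0.962, -0.07], [-0.259, 0.001, -0.966]]
ft_force: [-1.2, -0.8, -1.0]
width: -0.0001
grip_force: 0.8
```

Run:
```python
from h import *
where(); tray()
```

```text
21.9 r 0.18627491889477002 th 164.48008029253123 z 0.0463016346212697 F [-1.17786224 -0.79844839 -0.99949187] x [-0.92927933  0.26310348 -0.25926144] z [ 0.24966765 -0.06987932 -0.96580689] [  1.7   2.6 -44.8  28.3  -4.4  17. ]
tray err vs start (29,119,299,209): [np.float64(-0.07), np.float64(-0.1), np.float64(-0.11), np.float64(-0.06)] blue [0.5916078  0.01768428] dist front 0.006078366291602403
```

drive_tool(commands=[[-1,-0.1,0,0.03,0,0,0],[-1,0,0,0,0,0,0],[-1,-0.1,0,0.03,0,0,0],[-1,0,0,0,0,0,0],[-1,0,0,0,0,0,0]])

```text
time_s: 22.58
eef_pos: [0.4646, 0.0555, 0.046]
orientation: [[-0.93, 0.272, 0.248], [0.263, 0.962, -0.069], [-0.258, 0.001, -0.966]]
ft_force: [-4.9, 0.3, 3.3]
width: 0.0001
grip_force: 2.6
```

drive_tool(commands=[[-1,-0.1,0,0.03,0,0,0],[-1,0,0,0,0,0,0],[-1,0,0,0,0,0,0],[-1,0,0,0,0,0,0],[-1,0,0,0,0,0,0]])

```text
time_s: 23.2
eef_pos: [0.4646, 0.0555, 0.0456]
orientation: [[-0.93, 0.271, 0.246], [0.263, 0.962, -0.069], [-0.256, 0.001, -0.967]]
ft_force: [-7.5, 1.6, 5.2]
width: -0.0001
grip_force: 3.7
```

The fingers have stopped against firm resistance at home, at r = 185 mm. I'll retract and verify.

drive_tool(commands=[[-1,0.5,0,-0.1,0,0,0],[-1,0.8,0,-0.2,0,0,0],[-1,0.8,0,-0.2,0,0,0],[-1,0,0,-2.0,0,0,0],[-1,0,0,-2.0,0,0,0]])

```text
time_s: 23.82
eef_pos: [0.4349, 0.0639, 0.0844]
orientation: [[-0.93, 0.272, 0.249], [0.263, 0.962, -0.07], [-0.259, 0.001, -0.966]]
ft_force: [0.3, -1.0, -0.5]
width: 0.0002
grip_force: 0.0
```

drive_tool(commands=[[-1,0,0,-3.0,0,0,0],[-1,0,3.0,-3.0,0,0,0],[-1,0,5.0,-3.0,0,0,0],[-1,0,6.0,-2.0,0,0,0],[-1,0,6.0,0,0,0,0]])

```text
time_s: 24.45
eef_pos: [0.4639, 0.2659, 0.1933]
orientation: [[-0.928, 0.272, 0.255], [0.263, 0.962, -0.067], [-0.264, 0.005, -0.965]]
ft_force: [1.2, 0.1, 0.4]
width: 0.0003
grip_force: 0.0
```

drive_tool(commands=[[-1,0,5.0,0,0,0,0],[-1,0,4.0,0,0,0,0],[-1,0,2.0,0,0,0,0],[-1,0,0,0,0,0,0],[-1,0,0,0,0,0,0]])

```text
time_s: 25.08
eef_pos: [0.4917, 0.3676, 0.1901]
orientation: [[-0.929, 0.273, 0.248], [0.263, 0.962, -0.071], [-0.258, -0.001, -0.966]]
ft_force: [0.2, -0.8, 0.3]
width: -0.0002
grip_force: 0.0
```

Run:
```python
from h import *
where(); tray()
p,d=viewer.grab_frame("top"); now=p[:,:,::-1].astype(np.float32); cv2.imwrite("pics/end.png",now)
cal=viewer.get_calibration("top"); r=np.arange(.118,.215,.0005)
def prof(im):
    uv=np.array([[proj(cal,pose(x,FRONT,.03,side=s)[0]) for x in r] for s in np.linspace(-.006,.006,7)],np.float32)
    return cv2.remap(im,uv[...,0],uv[...,1],cv2.INTER_CUBIC).mean((0,2))
st=cv2.imread("pics/top0.png").astype(np.float32); op=st*0
A,B=prof(st),prof(now)
# silver width (bright) along the bolt, start vs now
print(A[::8].round()); print(B[::8].round())
t4=cv2.resize(cv2.imread("pics/t4.png"),(140,130),interpolation=cv2.INTER_AREA); op[145:275,250:390]=t4; print("open",prof(op)[::8].round())
```

```text
25.075 r 0.3919940727227062 th 112.69878722268595 z 0.1901165747379169 F [ 0.20660718 -0.75154916  0.28478121] x [-0.9294469   0.26341929 -0.25833841] z [ 0.24837609 -0.07105225 -0.96605429] [ 36.3  10.7 -14.5  55.5 -11.8  51.2]
tray err vs start (29,119,299,209): [np.float64(-0.07), np.float64(-0.07), np.float64(-0.11), np.float64(-0.07)] blue [0.5916078  0.01768428] dist front 0.006078366291602403
[134. 130. 128. 128. 137. 138. 140. 139. 128. 124. 123.  82.  36.  28.
  23.  27.  30.  34.  43.  41.  34.  46. 102. 136. 139.]
[132. 130. 128. 128. 137. 139. 140. 140. 129. 124. 123.  83.  36.  29.
  21.  27.  31.  36.  42.  40.  35.  48. 108. 146. 148.]
open [ 35.  48.  82. 107. 119. 120. 120. 120. 111. 107. 116. 114. 114. 114.
 107.  84.  40.  24.  20.  20.  19.  39.  93. 127. 129.][ WARN:0@2.176] global loadsave.cpp:1063 imwrite_ Unsupported depth image for selected encoder is fallbacked to CV_8U.
```

The bolt's brightness profile now matches the start, when it was fully home, and clearly differs from the open one. The tray is true and the blue pot is 6 mm from the front spot. I'm handing in.

```bash
python3 -c "
from rig import env; print(env.sign_off())"
```

```text
the job is handed in; nothing more can be done
None
```

The blue-lidded pot is at the front, about 6 mm from the front spot by camera, and the bolt is pushed home with the tray locked; I handed the job in after about 25 s of robot time, and the sign-off gave no verdict.

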